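Sort turned pepper-mill bodies into their carrier trays

ROBOT

A 6-joint arm with a two-finger parallel gripper is mounted at the origin on the work surface. World frame = base frame: x ahead of the robot, y to its left, z up, the work surface at z = 0. Lengths are in m, angles in rad, forces in N, time in s.
With the tool pointing down it reaches from about 0.35 to 0.975 m from the base axis. Payload 4.9 kg.
Tool frame: the origin (TCP) lies midway between the tips of the shut fingers; the grasp point (between the pads) lies 19 mm behind it; z points along the fingers, y is the line along which they close (so a half turn about z gives the same grasp; the last joint's range is limited). The gripper opens to 85 mm and grips with 20 to 120 N. Pads are 22 mm wide; open, the fingers measure 114 mm over their backs; the gripper's body (76 mm by 85 mm) begins 54 mm behind the grasp point. The pads swing forward as they close: fully open they stand 13 mm farther back than shut.
Start: joints at [-1.229, 0.053, 1.613, -0, 1.476, -0.119], TCP at [0.278, -0.56, 0.231] pointing down, gripper open.
Joint ranges: [-3.01, 3.01], [-1.01, 2.22], [0.06, 2.58], [-1.02, 4.17], [0.09, 2.62], [-3.14, 3.14]. Speed limits (rad/s): [2.57, 2.57, 3.14, 3.14, 3.14, 3.14].

INTERFACE

Orientations are given as a unit quaternion [w, x, y, z].
In Python, from rig import sense, get_image, calibration, sign_off, trace gives the robot as it stands. The module is installed in compiled form; this text tells all that it offers.
- The arm moves only by the tool step_arm, never from a script. Its argument "commands" is one flat list of numbers, 7 for each row, row after row: the turn, a rotation vector about the world's x, y, z in degrees, then the shift along the world's x, y, z in m, then the closure, from 0 (fully open) to 1 (shut). In form: [ax, ay, az, tx, ty, tz, hand, ax, ay, az, tx, ty, tz, hand, ...]. A call has 1 to 8 rows; each row is the pose to reach, as a shift and turn from the pose commanded when the call began; what a row does not reach only later rows make up. A row lasts 1/12 s, in which the tool goes at most 41.7 mm and 7.16 degrees, less where a joint would pass 70% of its speed; a pose out of reach is approached as far as the arm can. A call with a gripper value outside its range is refused whole. The fingers move at their own pace and stop on an object; "squeeze" is the grip in N (left out, the last holds). Time passes only in rows, so rows that repeat a pose let the fingers close. It gives the time, the measured TCP pose, the force, the opening and the grip force at its end, in the units of the state.
- sense(): the state, without advancing time (a new reading comes with each control period).
- get_image(name): name is "side" or "top"; returns the picture (384x512x3 uint8, red, green, blue); there is no depth.
- calibration(name): a dict with "fx", "fy", "cx", "cy" (pixels), "position" and "attitude" of the camera in the world. Camera axes: x right, y up, looking along -z (the intrinsics and any distortion apply to the point x, -y, -z); pixel columns grow to the right and rows downward; lengths in m; the calibration is good to about 2 mm. A picture is of the moment at which its call begins. calibration takes no time and is no camera call.
- sign_off(): hands the job in; it is judged then, once.
Trained networks look in the newest picture that a camera, given by its name, has taken for a name from the list of things; names that differ only in an ending like _2 or _b are one class to them, and where a whole thing is asked for, a point or a joint stands for the part that bears it (a point fixed in the world has none). Each returns a list of dicts, best first, with "p" (0 to 1); they miss things now and then, are a little off and sometimes report something else, mostly with a low value. They report only what shows in the picture. A call takes as long as a camera call. They do not tell look-alikes from the thing itself.
- trace(camera, label): "mask" (384x512 bool, what is visible of it) and "extent" ([centre column, centre row, width, height] in pixels, round what is visible of it).
The state is a dict: "time_s": time; "joints": joint angles; "qvel": joint speeds; "joint_efforts": joint torques, N m; "ee_pos": TCP position; "tool_rot": TCP orientation; "ft_force": force on the tool from outside, world axes, zero at the start; "wrist_torque": the same for the moment, N m; "width": finger opening in m; "gripper_force": force on a finger pad.
Only numpy, scipy, OpenCV 4.12 (cv2) and the standard library are available. Lean on these libraries where they do the work, as an engineer would, in place of code of your own. Each camera call takes 0.05 s, during which the arm holds its last target. There are 200 camera calls.

TASK

Five turned pepper-mill bodies of three shapes have been left mixed on the bench. Put each one into the black carrier tray whose fixed sample has the same shape, standing upright on the floor of an empty bay, one to a bay. Set them down gently, do not drop them or knock any over.

Things in the scene. Friction and masses are not known exactly. Their poses are not given: they have to be found in the camera images.
- baluster_1: Loose white turned pepper-mill body standing upright on the table, 120 mm tall: foot 50 mm in diameter, bulging belly 53 mm at mid height, neck 32 mm, then a straight collar 38 mm in diameter from 96 mm up to the top at 120 mm; about 0.15 kg (varies by a quarter), firm, with a dark bore mark in its top. Origin at the centre of its underside, z up its axis. One of two alike.
- baluster_2: Loose white turned pepper-mill body standing upright on the table, 120 mm tall: foot 50 mm in diameter, bulging belly 53 mm at mid height, neck 32 mm, then a straight collar 38 mm in diameter from 96 mm up to the top at 120 mm; about 0.15 kg (varies by a quarter), firm, with a dark bore mark in its top. Origin at the centre of its underside, z up its axis. One of two alike.
- waisted_1: Loose white turned pepper-mill body standing upright on the table, 100 mm tall, drawn in like an hourglass: foot 50 mm in diameter, waist 30 mm, then a straight collar 40 mm in diameter from 76 mm up to the top at 100 mm; about 0.13 kg (varies by a quarter), firm, with a dark bore mark in its top. Origin at the centre of its underside, z up its axis. One of two alike.
- waisted_2: Loose white turned pepper-mill body standing upright on the table, 100 mm tall, drawn in like an hourglass: foot 50 mm in diameter, waist 30 mm, then a straight collar 40 mm in diameter from 76 mm up to the top at 100 mm; about 0.13 kg (varies by a quarter), firm, with a dark bore mark in its top. Origin at the centre of its underside, z up its axis. One of two alike.
- straight_1: Loose white turned pepper-mill body standing upright on the table, 85 mm tall, a plain straight cylinder 48 mm in diameter all the way up; about 0.11 kg (varies by a quarter), firm, with a dark bore mark in its top. Origin at the centre of its underside, z up its axis. The only loose one of its kind.
- tray_baluster: Fixed black tray, 80 x 230 x 16 mm, origin at centre of underside, z up, yaw within 0.2 rad. Three bays in a row along y, each 72 x 71 mm inside, walls 4 mm, bay floor 4 mm above the table. The bay at y = +75 mm holds a fixed baluster sample, shaped and sized as the loose baluster bodies; the bays at y = 0 and y = -75 mm (x = 0) are empty.
- tray_waisted: Fixed black tray, 80 x 230 x 16 mm, origin at centre of underside, z up, yaw within 0.2 rad. Three bays in a row along y, each 72 x 71 mm inside, walls 4 mm, bay floor 4 mm above the table. The bay at y = +75 mm holds a fixed waisted sample, shaped and sized as the loose waisted bodies; the bays at y = 0 and y = -75 mm (x = 0) are empty.
- tray_straight: Fixed black tray, 80 x 230 x 16 mm, origin at centre of underside, z up, yaw within 0.2 rad. Three bays in a row along y, each 72 x 71 mm inside, walls 4 mm, bay floor 4 mm above the table. The bay at y = +75 mm holds a fixed straight sample, shaped and sized as the loose straight bodies; the bays at y = 0 and y = -75 mm (x = 0) are empty.
Things that resemble listed ones, but are neither listed nor needed, are in the scene too. Leave any yellow look-alike of the waisted_2 alone. Leave any pink look-alike of the tray_waisted alone.

How it is judged:
By the outcome, as a careful person would: the job done as asked, in the order asked, and still so for the second after the job is handed in, with the robot touching nothing.
It also fails if it takes over 115 s, if anything falls off the work surface, if the arm or the gripper's body presses on something with over 40 N, if the wrist force passes 120 N, or if a joint passes its speed limit or range.

## Working session

There is one attempt and no reset: what is moved stays moved. The work goes in short steps, Python scripts to look and compute and a tool call to move; the robot and the scene stay as the last step left them, time stands still between calls to the robot, and variables do not carry over. Pictures are saved under pics/ and viewed, at most 14 in all, crops included, and the job is handed in when it is done.

Besides the shell and the picture viewer there is one more tool, called as name(argument=value, ...), one argument or row to a line, values as JSON. step_arm: Moves the arm, as the interface text tells. Its arguments: {"type":"object","properties":{"commands":{"type":"array","items":{"type":"number"}},"squeeze":{"type":"number"}},"required":["commands"]}

```bash
mkdir -p pics; python3 - <<'E'
from rig import *
import cv2,numpy as np
for n in("top","side"):
    cv2.imwrite(f"pics/{n}0.png",get_image(n)[:,:,::-1]); print(n,calibration(n))
s=sense();print(s)
E
```

```text
top {'fx': 380.00634415957035, 'fy': 380.00634415957035, 'cx': 257.88824370895657, 'cy': 190.58756166843784, 'position': array([0.38985568, 0.00584613, 1.04596559]), 'attitude': array([-0.69496604, -0.05883802,  0.06890868,  0.71331051])}
side {'fx': 368.18598592695906, 'fy': 368.18598592695906, 'cx': 256.28982126714715, 'cy': 193.53121047900206, 'position': array([0.49378434, 0.74060449, 0.83789022]), 'attitude': array([-0.06557055, -0.0214054 ,  0.36658778,  0.9278231 ])}
{'time_s': 0.1, 'joints': array([-1.22900205e+00,  5.32630392e-02,  1.61416867e+00,  1.65893909e-05,
        1.47600780e+00, -1.18991196e-01]), 'qvel': array([ 0.00075588, -0.00255419, -0.00306435,  0.00027353,  0.00060149,
       -0.00148552]), 'joint_efforts': array([-4.80461113e-04, -3.94902527e+01, -3.71364534e+01, -1.82948652e-04,
        3.92840506e-03,  2.95184157e-05]), 'ee_pos': array([ 0.27772444, -0.55926918,  0.23019605]), 'tool_rot': array([-9.18617406e-04,  9.73576551e-01,  2.28359030e-01, -9.44526109e-05]), 'ft_force': array([ 0.6491384 , -1.10451963, -0.53918543]), 'wrist_torque': array([-0.02032107,  0.00666678, -0.04899503]), 'gripper_force': 0.0, 'width': 0.08581745355824862}
```

View pics/top0.png

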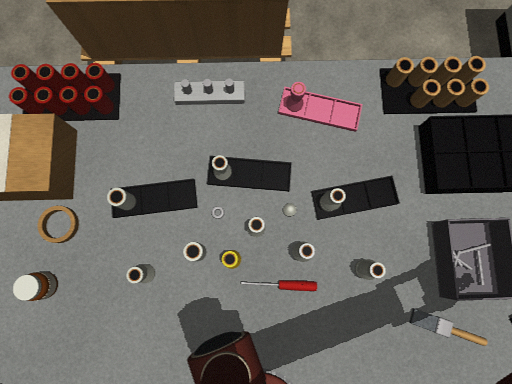

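View pics/side0.png

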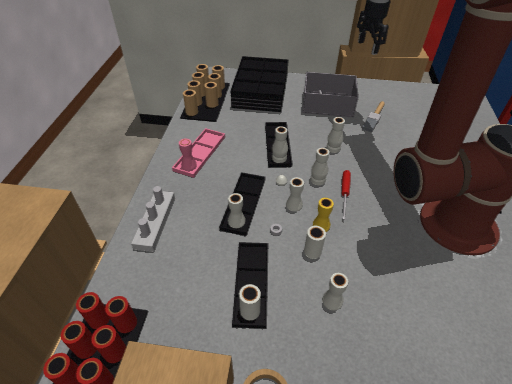

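The top view shows five loose white bodies at about (135,275), (193,251), (257,225), (307,251) and (377,270). The black trays are near (153,197), (250,173) and (355,197), each with its sample on the left (+y). The side view shows the same bodies at (338,280), (316,235), (296,185), (321,155) and (338,123). Next I'll triangulate the bore marks to get heights and positions.

```bash
cat > h.py <<'E'
from rig import *
import cv2,numpy as np
from scipy.spatial.transform import Rotation as R
def cam(n):
    c=calibration(n); q=np.array(c["attitude"]); return c,R.from_quat(q[[1,2,3,0]]).as_matrix()
def ray(n,u,v):
    c,M=cam(n); d=M@np.array([(u-c["cx"])/c["fx"],-(v-c["cy"])/c["fy"],-1]); return c["position"],d
def onz(n,u,v,z):
    p,d=ray(n,u,v); return p+d*(z-p[2])/d[2]
def proj(n,P):
    c,M=cam(n); p=M.T@(np.array(P)-c["position"]); return np.array([c["cx"]+c["fx"]*p[0]/-p[2],c["cy"]+c["fy"]*p[1]/p[2]])
def tri(a,b):
    (p,d),(q,e)=ray("top",*a),ray("side",*b); st=np.linalg.lstsq(np.c_[d,-e],q-p,rcond=None)[0]
    A,B=p+d*st[0],q+e*st[1]; return (A+B)/2,np.linalg.norm(A-B)
def bore(im,u,v,r=10,thr=60):
    g=im.max(2); m=(g<thr).astype(np.uint8); n,l,s,c=cv2.connectedComponentsWithStats(m)
    k=[i for i in range(1,n) if 8<s[i,4]<200 and np.hypot(*(c[i]-[u,v]))<r]
    return c[min(k,key=lambda i:np.hypot(*(c[i]-[u,v])))] if k else None
E
python3 - <<'E'
from h import *
t=cv2.imread("pics/top0.png");s=cv2.imread("pics/side0.png")
for a,b in [((135,275),(338,280)),((193,251),(316,233)),((257,225),(296,184)),((307,251),(321,154)),((377,270),(338,122)),((117,197),(250,294)),((220,162),(235,201)),((337,196),(281,132)),((230,259),(325,204))]:
    x,y=bore(t,*a),bore(s,*b)
    print(x,y,*( tri(x,y) if x is not None and y is not None else ()))
a=cv2.resize(t[140:290,100:400],None,fx=2.6,fy=2.6,interpolation=cv2.INTER_CUBIC)
b=cv2.resize(s[100:330,210:360],None,fx=2.6,fy=2.6,interpolation=cv2.INTER_CUBIC)
cv2.imwrite("pics/tc.png",a);cv2.imwrite("pics/sc.png",b)
E
```

```text
[134.08571429 274.52857143] [338.85507246 279.66666667] [0.36288164 0.29461722 0.10333464] 0.001365705721962731
[192.39583333 250.97916667] [316.02597403 232.20779221] [0.41576417 0.15664807 0.08847761] 0.0012818395883606162
[256.17741935 224.24193548] [296.6        181.68571429] [ 0.47662193 -0.0033616   0.10272834] 0.0015195861196776715
[306.5 250.5] [322.47619048 151.0952381 ] [ 0.40863251 -0.12232455  0.12375375] 0.0011769844176239535
[377.46551724 269.96551724] [338.61111111 119.83333333] [ 0.35837365 -0.28973639  0.12304062] 0.0008874380083434669
[115.89690722 196.21649485] [249.4122807  293.14912281] [0.55781495 0.34991166 0.0921848 ] 0.0015834932613015447
[219.21311475 162.16393443] [234.78947368 197.73684211] [0.63697811 0.08643407 0.10721516] 0.0006283377298764786
[337.45098039 195.29411765] [280.72222222 129.38888889] [ 0.5410206  -0.20484681  0.12717144] 0.00014364498826766606
[229.34920635 258.76190476] [325.675 202.45 ] [0.39429074 0.06429564 0.10303643] 0.0010442560004957386
```

View pics/tc.png

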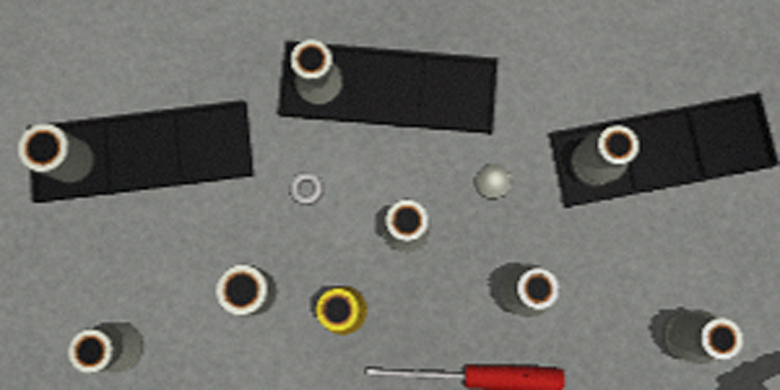

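View pics/sc.png

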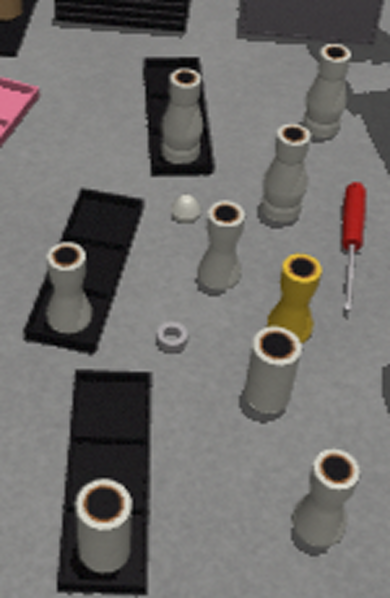

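Heights come out at 103, 88, 103, 124 and 123 mm, about 3 mm high throughout. So at (0.363,0.295) and (0.477,-0.003) stand the waisted bodies, at (0.416,0.157) the straight one, and at (0.409,-0.122) and (0.358,-0.290) the balusters. The crops agree: the left tray is straight, the middle one waisted and the right one baluster. Next I'll work out the tray bays from the rim corners.

```bash
python3 - <<'E'
from h import *
# crop corners: +y/+x, -y/+x, -y/-x, +y/-x
T={"straight":[(22,132),(246,101),(253,176),(32,202)],"waisted":[(287,41),(497,58),(492,133),(278,115)],"baluster":[(548,133),(760,93),(777,165),(566,208)]}
S={"straight":(.5578,.3499),"waisted":(.6370,.0864),"baluster":(.5410,-.2048)}
for k,c in T.items():
    P=np.array([onz("top",100+(a+.5)/2.6-.5,140+(b+.5)/2.6-.5,.018)[:2] for a,b in c])
    y=(P[0]+P[3]-P[1]-P[2])/2; L=np.linalg.norm(y); W=np.linalg.norm((P[0]+P[1]-P[2]-P[3])/2); y/=L
    mid=P.mean(0); mE=(P[1]+P[2])/2+y*.115
    print(k,L,W,"yaw",np.arctan2(-y[0],y[1]).round(3),"mid",mid.round(3),mE.round(3),"sample",(mid+.075*y).round(3),S[k],"bays",(mid).round(3),(mid-.075*y).round(3))
E
```

```text
straight 0.23349989997984053 0.07815403314971993 yaw 0.105 mid [0.563 0.275] [0.564 0.274] sample [0.555 0.35 ] (0.5578, 0.3499) bays [0.563 0.275] [0.571 0.201]
waisted 0.2268860673783358 0.0817986576954466 yaw -0.109 mid [0.628 0.012] [0.628 0.013] sample [0.636 0.086] (0.637, 0.0864) bays [0.628 0.012] [ 0.62  -0.063]
baluster 0.23086406693675857 0.0801470805632687 yaw 0.169 mid [ 0.553 -0.277] [ 0.553 -0.278] sample [ 0.54  -0.203] (0.541, -0.2048) bays [ 0.553 -0.277] [ 0.565 -0.351]
```

step_arm(
  commands=[0, 0, 7, 0.01, 0.03, 0.003, 0, 0, 0, 14, 0.02, 0.065, 0.006, 0, 0, 0, 21, 0.03, 0.1, 0.01, 0, 0, 0, 28, 0.04, 0.135, 0.01, 0, 0, 0, 35, 0.05, 0.17, 0.01, 0, 0, 0, 42, 0.06, 0.205, 0.01, 0, 0, 0, 49, 0.07, 0.24, 0.01, 0, 0, 0, 56, 0.08, 0.27, 0.01, 0],
  squeeze=40,
)

```text
time_s: 0.77
ee_pos: [0.3578, -0.2875, 0.2407]
tool_rot: [-0.0, 0.75, 0.661, 0.0]
ft_force: [0.9, -0.1, 0.0]
width: 0.0855
gripper_force: 0.0
```

step_arm(
  commands=[0, 0, 7, 0, 0, 0, 0, 0, 0, 7.6, 0, 0, 0, 0, 0, 0, 7.6, 0, 0, -0.03, 0, 0, 0, 7.6, 0, 0, -0.06, 0, 0, 0, 7.6, 0, 0, -0.08, 0, 0, 0, 7.6, 0, 0, -0.08, 0, 0, 0, 7.6, 0, 0, -0.08, 0],
)

```text
time_s: 1.35
ee_pos: [0.357, -0.2897, 0.1601]
tool_rot: [-0.002, 0.708, 0.706, 0.0]
ft_force: [-0.0, -1.1, -0.3]
width: 0.0854
gripper_force: 0.0
```

```bash
python3 - <<'E'
from h import *
s=sense();print(s["ee_pos"],s["tool_rot"],s["width"],s["joints"])
a=get_image("top");b=get_image("side")
a=cv2.resize(a[200:330,300:460],(640,520));b=cv2.resize(b[40:170,260:420],(640,520))
cv2.imwrite("pics/g1.png",b[:,:,::-1])
E
```

```text
[ 0.35703827 -0.28969007  0.16012242] [-1.61150719e-03  7.08064609e-01  7.06145815e-01  1.79537642e-05] 0.08542090686244429 [-8.43635367e-01 -3.03877611e-01  2.05793331e+00 -1.49799152e-04
  1.39075680e+00 -8.40894717e-01]
```

View pics/g1.png

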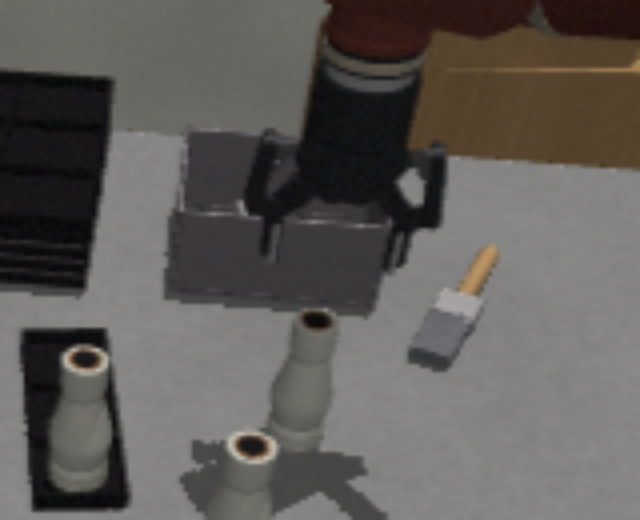

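The side crop shows the open gripper centred over the far baluster, with fingers at (270,240) and (397,240) and the bore at (318,318). I'll descend and close.

step_arm(
  commands=[0, 0, 0, 0.001, 0, -0.03, 0, 0, 0, 0, 0.001, 0, -0.055, 0, 0, 0, 0, 0.001, 0, -0.076, 0, 0, 0, 0, 0.001, 0, -0.076, 0, 0, 0, 0, 0.001, 0, -0.076, 0.3, 0, 0, 0, 0.001, 0, -0.076, 0.4, 0, 0, 0, 0.001, 0, -0.076, 1, 0, 0, 0, 0.001, 0, -0.076, 1],
  squeeze=40,
)

```text
time_s: 2.12
ee_pos: [0.36, -0.291, 0.0876]
tool_rot: [0.002, 0.707, 0.707, -0.0]
ft_force: [-2.9, 0.4, 0.1]
width: 0.0387
gripper_force: 0.3
```

step_arm(
  commands=[0, 0, 0, 0, 0, 0, 1, 0, 0, 0, 0, 0, 0, 1, 0, 0, 0, 0, 0, 0, 1, 0, 0, 0, 0, 0, 0.003, 1, 0, 0, 0, 0, 0, 0.006, 1],
)

```text
time_s: 2.53
ee_pos: [0.3588, -0.2896, 0.0914]
tool_rot: [-0.0, 0.707, 0.707, 0.0]
ft_force: [0.8, 0.1, -2.9]
width: 0.037
gripper_force: 40.2
```

step_arm(
  commands=[0, 0, 0, 0, 0, 0.015, 1, 0, 0, 0, 0, 0, 0.035, 1, 0, 0, 0, 0.02, -0.006, 0.05, 1, 0, 0, 0, 0.05, -0.015, 0.06, 1, 0, 0, 0, 0.08, -0.024, 0.06, 1, 0, 0, 0, 0.11, -0.033, 0.06, 1, 0, 0, 0, 0.14, -0.042, 0.06, 1, 0, 0, 0, 0.165, -0.05, 0.06, 1],
)

```text
time_s: 3.2
ee_pos: [0.5255, -0.3398, 0.1508]
tool_rot: [-0.0, 0.707, 0.707, 0.0]
ft_force: [-0.9, 0.2, -1.5]
width: 0.0371
gripper_force: 40.7
```

step_arm(
  commands=[0, 0, 0, 0.02, -0.006, 0, 1, 0, 0, 0, 0.034, -0.01, 0, 1, 0, 0, 0, 0.041, -0.012, 0, 1, 0, 0, 0, 0.041, -0.012, 0, 1, 0, 0, 0, 0.041, -0.012, 0, 1],
)

```text
time_s: 3.62
ee_pos: [0.5643, -0.3514, 0.1507]
tool_rot: [-0.001, 0.707, 0.707, -0.0]
ft_force: [-0.1, -0.2, -1.0]
width: 0.0371
gripper_force: 40.8
```

```bash
python3 - <<'E'
from h import *
s=sense();print(s["ee_pos"],s["tool_rot"],s["width"],s["gripper_force"])
a=get_image("top");b=get_image("side")
a=cv2.resize(a[120:280,300:460],(400,400));b=cv2.resize(b[40:200,220:380],(400,400))
cv2.imwrite("pics/g2.png",np.hstack([a,b])[:,:,::-1])
E
```

```text
[ 0.56432806 -0.35142049  0.15070897] [-8.07279212e-04  7.07023401e-01  7.07189666e-01 -1.89383804e-04] 0.037060190223715296 40.77192099410922
```

View pics/g2.png

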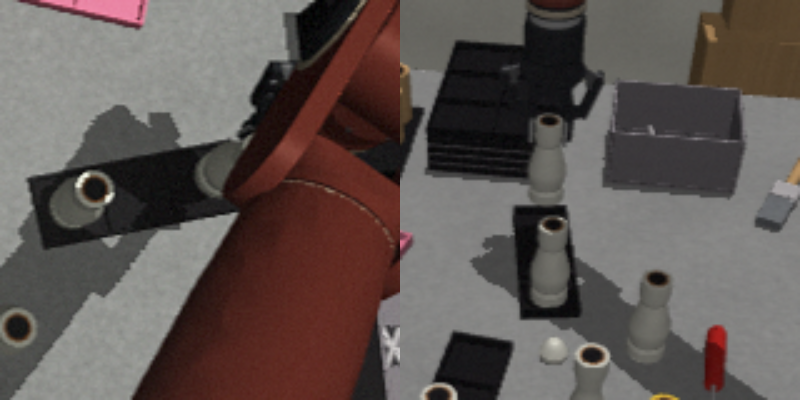

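Both views show the baluster hanging upright over the last bay, near (215,170) in the left crop and (547,160) in the right crop. I'll lower it.

step_arm(
  commands=[0, 0, 0, 0, 0, -0.012, 1, 0, 0, 0, 0, 0, -0.028, 1, 0, 0, 0, 0, 0, -0.042, 1, 0, 0, 0, 0, 0, -0.052, 1, 0, 0, 0, 0, 0, -0.057, 1, 0, 0, 0, 0, 0, -0.059, 1, 0, 0, 0, 0, 0, -0.06, 1, 0, 0, 0, 0, 0, -0.061, 1],
)

```text
time_s: 4.38
ee_pos: [0.5649, -0.3523, 0.0919]
tool_rot: [0.0, 0.707, 0.707, -0.0]
ft_force: [-4.7, 1.4, 8.8]
width: 0.0369
gripper_force: 42.1
```

step_arm(
  commands=[0, 0, 0, 0, 0, -0.0005, 1, 0, 0, 0, 0, 0, -0.001, 1, 0, 0, 0, 0, 0, -0.001, 1],
)

```text
time_s: 4.63
ee_pos: [0.5651, -0.3525, 0.0918]
tool_rot: [0.0, 0.707, 0.707, -0.0]
ft_force: [-5.4, 1.9, 8.7]
width: 0.037
gripper_force: 42.0
```

step_arm(
  commands=[0, 0, 0, 0, 0, 0.002, 1, 0, 0, 0, 0, 0, 0.002, 0.45, 0, 0, 0, 0, 0, 0.002, 0.35, 0, 0, 0, 0, 0, 0.002, 0.2, 0, 0, 0, 0, 0, 0.002, 0, 0, 0, 0, 0, 0, 0.002, 0, 0, 0, 0, 0, 0, 0.012, 0, 0, 0, 0, 0, 0, 0.035, 0],
)

```text
time_s: 5.3
ee_pos: [0.5628, -0.3502, 0.1208]
tool_rot: [-0.004, 0.707, 0.707, -0.0]
ft_force: [-0.3, 0.5, 0.0]
width: 0.0857
gripper_force: 0.0
```

step_arm(
  commands=[0, 0, 0, 0, 0.01, 0.04, 0, 0, 0, 0, -0.015, 0.035, 0.075, 0, 0, 0, 0, -0.04, 0.065, 0.105, 0, 0, 0, 0, -0.06, 0.095, 0.115, 0, 0, 0, 0, -0.08, 0.125, 0.115, 0, 0, 0, 0, -0.1, 0.155, 0.115, 0, 0, 0, 0, -0.12, 0.185, 0.115, 0, 0, 0, 0, -0.14, 0.21, 0.115, 0],
)

```text
time_s: 5.97
ee_pos: [0.4239, -0.1402, 0.2402]
tool_rot: [0.001, 0.707, 0.707, 0.0]
ft_force: [-0.6, -0.2, 0.1]
width: 0.0857
gripper_force: 0.0
```

```bash
python3 - <<'E'
from h import *
s=sense();print(s["ee_pos"],s["tool_rot"],s["width"],s["ft_force"])
t=get_image("top");b=get_image("side")
for a,c in [((307,251),(322,151)),]:
    x,y=bore(t,*a),bore(b,*c); print(x,y)
a=cv2.resize(t[120:280,280:440],(400,400));b=cv2.resize(b[40:200,220:380],(400,400))
cv2.imwrite("pics/g3.png",np.hstack([a,b])[:,:,::-1])
E
```

```text
[ 0.42387598 -0.14016564  0.24018556] [5.90780702e-04 7.06943510e-01 7.07269666e-01 3.80706974e-04] 0.08568519612046355 [-0.61723348 -0.17415044  0.09882496]
None [322.33333333 151.06666667]
```

View pics/g3.png

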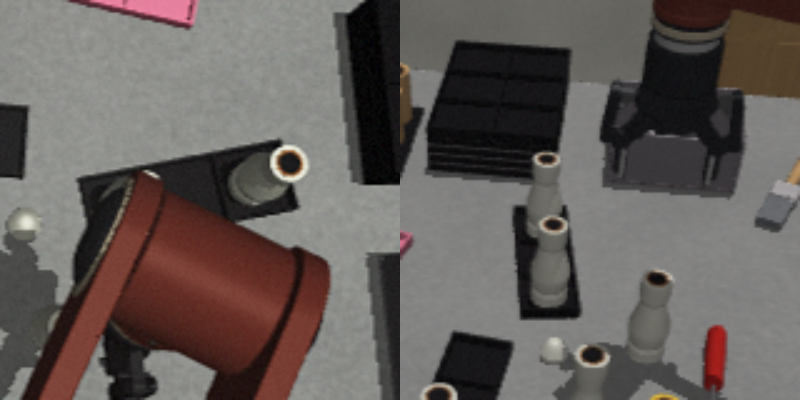

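The baluster stands upright in the last bay, at (290,163) in the left crop and (545,190) in the right. Now the second baluster.

step_arm(
  commands=[0, 0, 0, -0.016, 0.02, 0, 0, 0, 0, 0, -0.016, 0.02, -0.02, 0, 0, 0, 0, -0.016, 0.02, -0.05, 0, 0, 0, 0, -0.016, 0.02, -0.085, 0, 0, 0, 0, -0.016, 0.02, -0.115, 0, 0, 0, 0, -0.016, 0.02, -0.14, 0, 0, 0, 0, -0.016, 0.02, -0.154, 0, 0, 0, 0, -0.016, 0.02, -0.154, 0],
)

```text
time_s: 6.73
ee_pos: [0.4067, -0.121, 0.0819]
tool_rot: [-0.003, 0.707, 0.707, -0.001]
ft_force: [-0.1, 0.2, -0.8]
width: 0.0855
gripper_force: 0.0
```

step_arm(
  commands=[0, 0, 0, 0, 0, 0, 0.3, 0, 0, 0, 0, 0, 0, 0.4, 0, 0, 0, 0, 0, 0, 1, 0, 0, 0, 0, 0, 0, 1, 0, 0, 0, 0, 0, 0, 1, 0, 0, 0, 0, 0, 0, 1, 0, 0, 0, 0, 0, 0.002, 1, 0, 0, 0, 0, 0, 0.005, 1],
)

```text
time_s: 7.4
ee_pos: [0.4087, -0.1216, 0.0902]
tool_rot: [-0.0, 0.707, 0.707, -0.0]
ft_force: [-0.5, 0.4, -1.5]
width: 0.0369
gripper_force: 40.1
```

step_arm(
  commands=[0, 0, 0, 0, 0, 0.012, 1, 0, 0, 0, 0, 0, 0.03, 1, 0, 0, 0, 0, 0, 0.055, 1, 0, 0, 0, 0, 0, 0.085, 1, 0, 0, 0, 0, 0, 0.115, 1, 0, 0, 0, 0, 0, 0.14, 1, 0, 0, 0, 0.01, -0.012, 0.15, 1, 0, 0, 0, 0.025, -0.027, 0.15, 1],
)

```text
time_s: 8.07
ee_pos: [0.4353, -0.1493, 0.2446]
tool_rot: [0.003, 0.707, 0.707, 0.001]
ft_force: [1.9, -0.1, -1.4]
width: 0.0368
gripper_force: 40.3
```

step_arm(
  commands=[0, 0, 0, 0.02, -0.021, 0, 1, 0, 0, 0, 0.042, -0.045, 0, 1, 0, 0, 0, 0.064, -0.069, 0, 1, 0, 0, 0, 0.084, -0.09, 0, 1, 0, 0, 0, 0.1, -0.108, 0, 1, 0, 0, 0, 0.112, -0.121, 0, 1, 0, 0, 0, 0.119, -0.129, -0.005, 1, 0, 0, 0, 0.119, -0.129, -0.02, 1],
)

```text
time_s: 8.73
ee_pos: [0.5548, -0.2799, 0.222]
tool_rot: [0.002, 0.707, 0.707, 0.0]
ft_force: [-0.3, 0.8, -1.4]
width: 0.037
gripper_force: 40.4
```

step_arm(
  commands=[0, 0, 0, 0, 0, -0.02, 1, 0, 0, 0, 0, 0, -0.045, 1, 0, 0, 0, 0, 0, -0.07, 1, 0, 0, 0, 0, 0, -0.092, 1, 0, 0, 0, 0, 0, -0.108, 1, 0, 0, 0, 0, 0, -0.117, 1, 0, 0, 0, 0, 0, -0.121, 1, 0, 0, 0, 0, 0, -0.123, 1],
)

```text
time_s: 9.4
ee_pos: [0.5523, -0.2771, 0.0963]
tool_rot: [-0.001, 0.707, 0.707, -0.0]
ft_force: [0.3, -0.2, -1.1]
width: 0.0368
gripper_force: 40.4
```

step_arm(
  commands=[0, 0, 0, 0, 0, -0.001, 1, 0, 0, 0, 0, 0, -0.0025, 1, 0, 0, 0, 0, 0, -0.0035, 1, 0, 0, 0, 0, 0, -0.0045, 1, 0, 0, 0, 0, 0, -0.0055, 1, 0, 0, 0, 0, 0, -0.0065, 1, 0, 0, 0, 0, 0, -0.007, 1],
)

```text
time_s: 9.98
ee_pos: [0.5533, -0.2782, 0.0914]
tool_rot: [0.001, 0.707, 0.707, -0.0]
ft_force: [-2.4, 0.2, 6.6]
width: 0.0369
gripper_force: 41.0
```

step_arm(
  commands=[0, 0, 0, 0, 0, 0.001, 1, 0, 0, 0, 0, 0, 0.001, 0.45, 0, 0, 0, 0, 0, 0.001, 0.35, 0, 0, 0, 0, 0, 0.001, 0.2, 0, 0, 0, 0, 0, 0.001, 0, 0, 0, 0, 0, 0, 0.001, 0, 0, 0, 0, 0, 0, 0.012, 0, 0, 0, 0, 0, 0, 0.035, 0],
)

```text
time_s: 10.65
ee_pos: [0.5508, -0.2764, 0.1223]
tool_rot: [-0.004, 0.707, 0.707, -0.001]
ft_force: [-0.6, -0.5, 0.0]
width: 0.0852
gripper_force: 0.0
```

step_arm(
  commands=[0, 0, 0, 0, 0, 0.035, 0, 0, 0, 0, -0.005, 0.02, 0.07, 0, 0, 0, 0, -0.015, 0.055, 0.1, 0, 0, 0, 0, -0.025, 0.095, 0.105, 0, 0, 0, 0, -0.035, 0.135, 0.105, 0, 0, 0, 0, -0.045, 0.175, 0.105, 0, 0, 0, 0, -0.055, 0.21, 0.1, 0, 0, 0, 0, -0.065, 0.24, 0.1, 0],
)

```text
time_s: 11.32
ee_pos: [0.4868, -0.0354, 0.2257]
tool_rot: [0.0, 0.707, 0.707, 0.0]
ft_force: [0.0, 0.6, -0.9]
width: 0.0855
gripper_force: 0.0
```

step_arm(
  commands=[0, 0, 0, -0.005, 0.02, 0, 0, 0, 0, 0, -0.011, 0.035, -0.005, 0, 0, 0, 0, -0.011, 0.035, -0.03, 0, 0, 0, 0, -0.011, 0.035, -0.07, 0, 0, 0, 0, -0.011, 0.035, -0.11, 0, 0, 0, 0, -0.011, 0.035, -0.14, 0, 0, 0, 0, -0.011, 0.035, -0.158, 0, 0, 0, 0, -0.011, 0.035, -0.16, 0],
)

```text
time_s: 11.98
ee_pos: [0.4736, -0.0022, 0.0614]
tool_rot: [-0.003, 0.707, 0.707, -0.002]
ft_force: [-0.4, 0.3, 0.2]
width: 0.0853
gripper_force: 0.0
```

step_arm(
  commands=[0, 0, 0, 0, 0, 0, 0.3, 0, 0, 0, 0, 0, 0, 0.4, 0, 0, 0, 0, 0, 0, 1, 0, 0, 0, 0, 0, 0, 1, 0, 0, 0, 0, 0, 0, 1, 0, 0, 0, 0, 0, 0, 1, 0, 0, 0, 0, 0, 0.002, 1, 0, 0, 0, 0, 0, 0.005, 1],
)

```text
time_s: 12.65
ee_pos: [0.477, -0.0028, 0.0708]
tool_rot: [0.0, 0.707, 0.707, 0.0]
ft_force: [0.3, 0.2, -1.0]
width: 0.0389
gripper_force: 40.2
```

step_arm(
  commands=[0, 0, 0, 0, 0, 0.012, 1, 0, 0, 0, 0, 0, 0.03, 1, 0, 0, 0, 0, 0, 0.05, 1, 0, 0, 0, 0.01, -0.005, 0.065, 1, 0, 0, 0, 0.03, -0.014, 0.07, 1, 0, 0, 0, 0.055, -0.024, 0.07, 1, 0, 0, 0, 0.08, -0.034, 0.07, 1, 0, 0, 0, 0.105, -0.044, 0.07, 1],
)

```text
time_s: 13.32
ee_pos: [0.5832, -0.0472, 0.1415]
tool_rot: [0.0, 0.707, 0.707, 0.0]
ft_force: [-0.0, -0.0, -0.7]
width: 0.0389
gripper_force: 40.5
```

step_arm(
  commands=[0, 0, 0, 0.02, -0.008, 0, 1, 0, 0, 0, 0.032, -0.013, 0, 1, 0, 0, 0, 0.038, -0.015, 0, 1, 0, 0, 0, 0.038, -0.015, -0.01, 1, 0, 0, 0, 0.038, -0.015, -0.03, 1, 0, 0, 0, 0.038, -0.015, -0.048, 1, 0, 0, 0, 0.038, -0.015, -0.059, 1, 0, 0, 0, 0.038, -0.015, -0.064, 1],
)

```text
time_s: 13.98
ee_pos: [0.6174, -0.061, 0.0734]
tool_rot: [-0.002, 0.707, 0.707, -0.001]
ft_force: [-0.2, -0.4, -0.9]
width: 0.0389
gripper_force: 40.5
```

```bash
python3 - <<'E'
from h import *
s=sense();print(s["ee_pos"],s["tool_rot"],s["width"],s["ft_force"])
t=get_image("top");b=get_image("side")
a=cv2.resize(t[120:280,200:360],(400,400));b=cv2.resize(b[100:260,190:350],(400,400))
cv2.imwrite("pics/g4.png",np.hstack([a,b])[:,:,::-1])
E
```

```text
[ 0.61741399 -0.060961    0.07337569] [-0.00210823  0.70697363  0.70723554 -0.00131474] 0.03892331106153236 [-0.20613711 -0.35329672 -0.94086694]
```

View pics/g4.png

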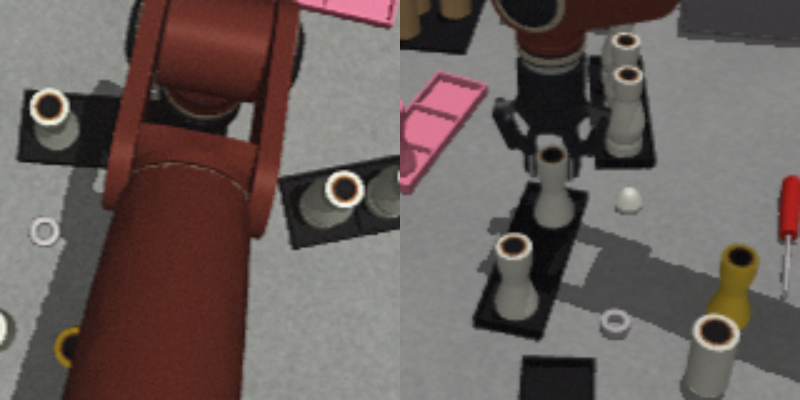

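The waisted body hangs upright over the last bay of the waisted tray, at (552,190) in the right crop. I'll set it down.

step_arm(
  commands=[0, 0, 0, 0, 0, -0.001, 1, 0, 0, 0, 0, 0, -0.002, 1, 0, 0, 0, 0, 0, -0.003, 1, 0, 0, 0, 0, 0, -0.004, 1, 0, 0, 0, 0, 0, -0.005, 1, 0, 0, 0, 0, 0, -0.006, 1, 0, 0, 0, 0, 0, -0.0065, 1],
)

```text
time_s: 14.67
ee_pos: [0.6205, -0.062, 0.0719]
tool_rot: [0.0, 0.707, 0.707, 0.0]
ft_force: [-5.3, 0.4, 8.7]
width: 0.0388
gripper_force: 41.7
```

step_arm(
  commands=[0, 0, 0, 0, 0, 0.0015, 1, 0, 0, 0, 0, 0, 0.0015, 0.45, 0, 0, 0, 0, 0, 0.0015, 0.35, 0, 0, 0, 0, 0, 0.0015, 0.2, 0, 0, 0, 0, 0, 0.0015, 0, 0, 0, 0, 0, 0, 0.0015, 0, 0, 0, 0, 0, 0, 0.012, 0, 0, 0, 0, 0, 0, 0.035, 0],
)

```text
time_s: 15.33
ee_pos: [0.6172, -0.0612, 0.1017]
tool_rot: [-0.003, 0.707, 0.707, -0.002]
ft_force: [-0.4, -0.5, 0.3]
width: 0.0854
gripper_force: 0.0
```

step_arm(
  commands=[0, 0, 0, 0, 0, 0.035, 0, 0, 0, 0, -0.01, 0.015, 0.07, 0, 0, 0, 0, -0.03, 0.042, 0.1, 0, 0, 0, 0, -0.052, 0.072, 0.12, 0, 0, 0, 0, -0.075, 0.104, 0.125, 0, 0, 0, 0, -0.098, 0.136, 0.125, 0, 0, 0, 0, -0.121, 0.168, 0.125, 0, 0, 0, 0, -0.144, 0.2, 0.125, 0],
)

```text
time_s: 16.0
ee_pos: [0.4748, 0.1395, 0.2312]
tool_rot: [0.001, 0.707, 0.707, 0.001]
ft_force: [0.1, 1.2, 0.0]
width: 0.0851
gripper_force: 0.0
```

step_arm(
  commands=[0, 0, 0, -0.023, 0.032, 0, 0, 0, 0, 0, -0.046, 0.064, 0, 0, 0, 0, 0, -0.068, 0.095, 0, 0, 0, 0, 0, -0.088, 0.122, 0, 0, 0, 0, 0, -0.104, 0.144, 0, 0, 0, 0, 0, -0.113, 0.157, 0, 0, 0, 0, 0, -0.113, 0.157, -0.02, 0, 0, 0, 0, -0.113, 0.157, -0.05, 0],
)

```text
time_s: 16.67
ee_pos: [0.3645, 0.2976, 0.1841]
tool_rot: [0.001, 0.706, 0.708, 0.005]
ft_force: [0.2, 1.0, -0.5]
width: 0.0855
gripper_force: 0.0
```

```bash
python3 - <<'E'
from h import *
s=sense();print(s["ee_pos"],s["tool_rot"],s["joints"])
t=get_image("top");b=get_image("side")
y=bore(b,338.9,279.7);print(y)
a=cv2.resize(t[120:320,100:420],(640,400))
b=cv2.resize(b[90:340,200:400],(320,400))
cv2.imwrite("pics/g5.png",np.hstack([a[:,160:],b])[:,:,::-1])
E
```

```text
[0.36450596 0.29757847 0.18412204] [0.00122233 0.7061721  0.70802425 0.00459679] [ 5.26302773e-01 -3.05409006e-01  2.01821674e+00  4.90897259e-06
  1.41927183e+00  5.23682698e-01]
[338.73170732 279.7195122 ]
```

View pics/g5.png

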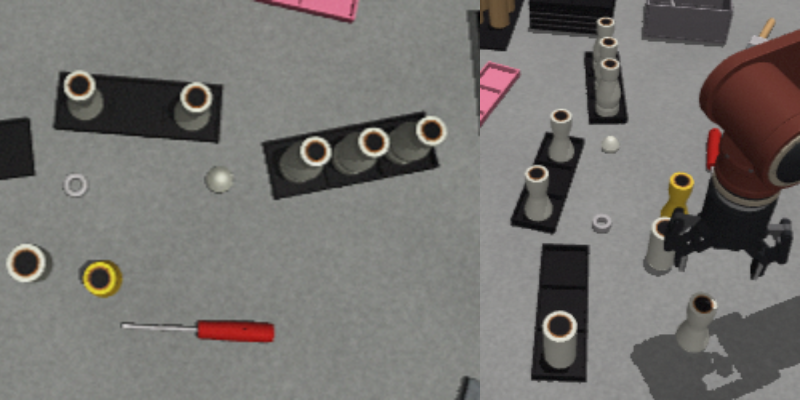

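All three bodies placed so far stand upright: balusters at (372,142) and (431,131), the waisted at (196,97). The gripper is now above the second waisted body.

step_arm(
  commands=[0, 0, 0, 0, 0, -0.005, 0, 0, 0, 0, 0, 0, -0.02, 0, 0, 0, 0, 0, 0, -0.05, 0, 0, 0, 0, 0, 0, -0.08, 0, 0, 0, 0, 0, 0, -0.1, 0, 0, 0, 0, 0, 0, -0.112, 0, 0, 0, 0, 0, 0, -0.1145, 0, 0, 0, 0, 0, 0, -0.1145, 0],
)

```text
time_s: 17.43
ee_pos: [0.3636, 0.2953, 0.0661]
tool_rot: [0.0, 0.707, 0.707, 0.0]
ft_force: [0.2, 0.3, 0.4]
width: 0.0854
gripper_force: 0.0
```

step_arm(
  commands=[0, 0, 0, 0, 0, 0, 0.3, 0, 0, 0, 0, 0, 0, 0.4, 0, 0, 0, 0, 0, 0, 1, 0, 0, 0, 0, 0, 0, 1, 0, 0, 0, 0, 0, 0, 1, 0, 0, 0, 0, 0, 0, 1, 0, 0, 0, 0, 0, 0.002, 1, 0, 0, 0, 0, 0, 0.005, 1],
)

```text
time_s: 18.1
ee_pos: [0.3624, 0.2949, 0.0699]
tool_rot: [-0.0, 0.707, 0.707, -0.001]
ft_force: [0.2, -0.1, -2.3]
width: 0.0387
gripper_force: 40.3
```

step_arm(
  commands=[0, 0, 0, 0, 0, 0.012, 1, 0, 0, 0, 0, 0, 0.03, 1, 0, 0, 0, 0, 0, 0.055, 1, 0, 0, 0, 0, 0, 0.085, 1, 0, 0, 0, 0, 0, 0.115, 1, 0, 0, 0, 0.007, -0.008, 0.14, 1, 0, 0, 0, 0.022, -0.024, 0.15, 1, 0, 0, 0, 0.042, -0.045, 0.15, 1],
)

```text
time_s: 18.77
ee_pos: [0.4063, 0.2513, 0.2254]
tool_rot: [0.001, 0.706, 0.708, 0.004]
ft_force: [1.3, 0.7, -1.1]
width: 0.0385
gripper_force: 40.5
```

step_arm(
  commands=[0, 0, 0, 0.022, -0.023, 0, 1, 0, 0, 0, 0.047, -0.05, 0, 1, 0, 0, 0, 0.072, -0.077, 0, 1, 0, 0, 0, 0.097, -0.104, 0, 1, 0, 0, 0, 0.122, -0.131, 0, 1, 0, 0, 0, 0.147, -0.157, 0, 1, 0, 0, 0, 0.171, -0.182, 0, 1, 0, 0, 0, 0.192, -0.205, 0, 1],
)

```text
time_s: 19.43
ee_pos: [0.598, 0.0433, 0.2207]
tool_rot: [0.0, 0.707, 0.707, -0.0]
ft_force: [-0.3, 0.5, -0.7]
width: 0.0386
gripper_force: 40.5
```

step_arm(
  commands=[0, 0, 0, 0.015, -0.016, 0, 1, 0, 0, 0, 0.025, -0.027, 0, 1, 0, 0, 0, 0.031, -0.033, -0.005, 1, 0, 0, 0, 0.031, -0.033, -0.02, 1, 0, 0, 0, 0.031, -0.033, -0.045, 1, 0, 0, 0, 0.031, -0.033, -0.075, 1, 0, 0, 0, 0.031, -0.033, -0.1, 1, 0, 0, 0, 0.031, -0.033, -0.12, 1],
)

```text
time_s: 20.1
ee_pos: [0.625, 0.0139, 0.0962]
tool_rot: [-0.002, 0.707, 0.708, -0.001]
ft_force: [-0.4, -1.1, -2.3]
width: 0.0386
gripper_force: 40.6
```

step_arm(
  commands=[0, 0, 0, 0, 0, -0.012, 1, 0, 0, 0, 0, 0, -0.02, 1, 0, 0, 0, 0, 0, -0.024, 1, 0, 0, 0, 0, 0, -0.026, 1, 0, 0, 0, 0, 0, -0.027, 1, 0, 0, 0, 0, 0, -0.028, 1, 0, 0, 0, 0, 0, -0.029, 1, 0, 0, 0, 0, 0, -0.03, 1],
)

```text
time_s: 20.77
ee_pos: [0.6286, 0.0121, 0.0713]
tool_rot: [0.001, 0.707, 0.707, 0.001]
ft_force: [0.2, -1.1, -1.7]
width: 0.0388
gripper_force: 40.5
```

step_arm(
  commands=[0, 0, 0, 0, 0, -0.0005, 1, 0, 0, 0, 0, 0, -0.001, 1, 0, 0, 0, 0, 0, -0.001, 1],
)

```text
time_s: 21.02
ee_pos: [0.6285, 0.0121, 0.0708]
tool_rot: [0.0, 0.707, 0.707, 0.0]
ft_force: [-2.6, 0.0, 4.6]
width: 0.0387
gripper_force: 41.2
```

step_arm(
  commands=[0, 0, 0, 0, 0, 0.0005, 1, 0, 0, 0, 0, 0, 0.0005, 0.45, 0, 0, 0, 0, 0, 0.0005, 0.35, 0, 0, 0, 0, 0, 0.0005, 0.2, 0, 0, 0, 0, 0, 0.0005, 0, 0, 0, 0, 0, 0, 0.0005, 0, 0, 0, 0, 0, 0, 0.012, 0, 0, 0, 0, 0, 0, 0.035, 0],
)

```text
time_s: 21.68
ee_pos: [0.6253, 0.0124, 0.1013]
tool_rot: [-0.003, 0.707, 0.707, -0.002]
ft_force: [-0.5, -0.2, 0.3]
width: 0.0852
gripper_force: 0.0
```

step_arm(
  commands=[0, 0, 0, 0, 0, 0.035, 0, 0, 0, 0, -0.015, 0.01, 0.07, 0, 0, 0, 0, -0.045, 0.031, 0.09, 0, 0, 0, 0, -0.075, 0.051, 0.1, 0, 0, 0, 0, -0.105, 0.072, 0.1, 0, 0, 0, 0, -0.135, 0.092, 0.1, 0, 0, 0, 0, -0.165, 0.113, 0.1, 0, 0, 0, 0, -0.19, 0.13, 0.1, 0],
)

```text
time_s: 22.35
ee_pos: [0.4361, 0.1432, 0.2052]
tool_rot: [0.0, 0.707, 0.707, 0.001]
ft_force: [0.1, 0.9, -0.4]
width: 0.0853
gripper_force: 0.0
```

step_arm(
  commands=[0, 0, 0, -0.015, 0.01, 0, 0, 0, 0, 0, -0.022, 0.015, 0, 0, 0, 0, 0, -0.022, 0.015, 0, 0, 0, 0, 0, -0.022, 0.015, -0.04, 0, 0, 0, 0, -0.022, 0.015, -0.08, 0, 0, 0, 0, -0.022, 0.015, -0.085, 0, 0, 0, 0, -0.022, 0.015, -0.085, 0],
)

```text
time_s: 22.93
ee_pos: [0.4143, 0.1562, 0.1166]
tool_rot: [-0.002, 0.707, 0.707, -0.003]
ft_force: [-0.2, -0.7, -0.4]
width: 0.0854
gripper_force: 0.0
```

```bash
python3 - <<'E'
from h import *
s=sense();print(s["ee_pos"],s["tool_rot"],s["joints"])
t=get_image("top");b=get_image("side")
print(bore(b,316,232))
a=cv2.resize(t[120:320,100:420],(640,400))
b=cv2.resize(b[90:340,200:400],(320,400))
cv2.imwrite("pics/g6.png",np.hstack([a[:,160:],b])[:,:,::-1])
E
```

```text
[0.4143316  0.15617465 0.1166302 ] [-0.00179179  0.70744844  0.70675665 -0.00292083] [ 1.92279983e-01 -3.01008195e-01  2.13149937e+00 -2.99875524e-04
  1.31794860e+00  1.93334326e-01]
[316.125      232.23863636]
```

View pics/g6.png

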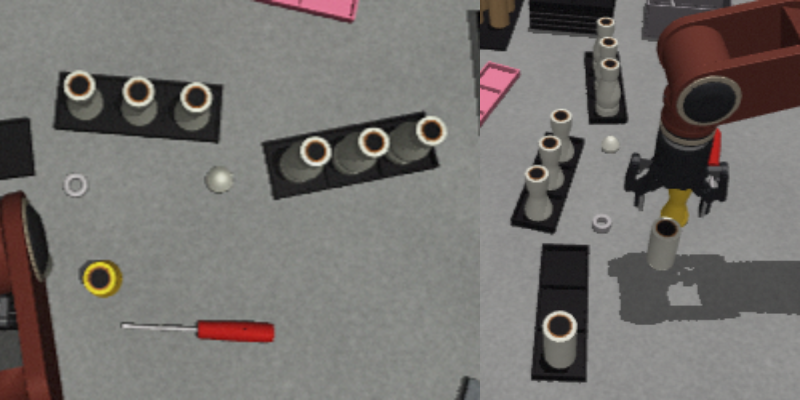

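All four earlier bodies stand upright in their bays: waisted at (138,93) and (196,97), balusters at (372,142) and (431,131). The gripper is above the straight body.

step_arm(
  commands=[0, 0, 0, 0, 0, -0.01, 0, 0, 0, 0, 0, 0, -0.03, 0, 0, 0, 0, 0, 0, -0.05, 0, 0, 0, 0, 0, 0, -0.068, 0, 0, 0, 0, 0, 0, -0.079, 0, 0, 0, 0, 0, 0, -0.083, 0, 0, 0, 0, 0, 0, -0.083, 0, 0, 0, 0, 0, 0, -0.083, 0.2],
)

```text
time_s: 23.7
ee_pos: [0.417, 0.1574, 0.0375]
tool_rot: [0.001, 0.707, 0.707, 0.001]
ft_force: [0.2, -0.4, 0.4]
width: 0.0752
gripper_force: 0.0
```

step_arm(
  commands=[0, 0, 0, 0, 0, 0, 0.3, 0, 0, 0, 0, 0, 0, 0.4, 0, 0, 0, 0, 0, 0, 1, 0, 0, 0, 0, 0, 0, 1, 0, 0, 0, 0, 0, 0, 1, 0, 0, 0, 0, 0, 0, 1, 0, 0, 0, 0, 0, 0.002, 1, 0, 0, 0, 0, 0, 0.005, 1],
)

```text
time_s: 24.37
ee_pos: [0.4152, 0.1571, 0.0408]
tool_rot: [-0.0, 0.707, 0.707, -0.001]
ft_force: [-0.3, -0.8, -1.6]
width: 0.0464
gripper_force: 41.1
```

step_arm(
  commands=[0, 0, 0, 0, 0, 0.012, 1, 0, 0, 0, 0, 0, 0.03, 1, 0, 0, 0, 0, 0, 0.05, 1, 0, 0, 0, 0.01, 0.003, 0.065, 1, 0, 0, 0, 0.03, 0.009, 0.07, 1, 0, 0, 0, 0.055, 0.016, 0.07, 1, 0, 0, 0, 0.08, 0.023, 0.07, 1, 0, 0, 0, 0.105, 0.03, 0.07, 1],
)

```text
time_s: 25.03
ee_pos: [0.5215, 0.1875, 0.1109]
tool_rot: [-0.0, 0.707, 0.707, -0.0]
ft_force: [0.1, -0.0, -0.9]
width: 0.0464
gripper_force: 41.3
```

step_arm(
  commands=[0, 0, 0, 0.02, 0.006, 0, 1, 0, 0, 0, 0.037, 0.01, 0, 1, 0, 0, 0, 0.047, 0.013, 0, 1, 0, 0, 0, 0.05, 0.014, -0.01, 1, 0, 0, 0, 0.05, 0.014, -0.028, 1, 0, 0, 0, 0.05, 0.014, -0.046, 1, 0, 0, 0, 0.05, 0.014, -0.058, 1, 0, 0, 0, 0.05, 0.014, -0.063, 1],
)

```text
time_s: 25.7
ee_pos: [0.568, 0.2006, 0.0446]
tool_rot: [-0.002, 0.707, 0.707, -0.003]
ft_force: [-0.5, -1.3, -1.1]
width: 0.0461
gripper_force: 41.3
```

step_arm(
  commands=[0, 0, 0, 0, 0, -0.002, 1, 0, 0, 0, 0, 0, -0.003, 1, 0, 0, 0, 0, 0, -0.004, 1, 0, 0, 0, 0, 0, -0.005, 1, 0, 0, 0, 0, 0, -0.006, 1, 0, 0, 0, 0, 0, -0.007, 1, 0, 0, 0, 0, 0, -0.0075, 1],
)

```text
time_s: 26.28
ee_pos: [0.5714, 0.2013, 0.0417]
tool_rot: [0.0, 0.707, 0.707, 0.0]
ft_force: [-1.9, -0.6, 4.6]
width: 0.0459
gripper_force: 41.8
```

step_arm(
  commands=[0, 0, 0, 0, 0, 0.0007, 1, 0, 0, 0, 0, 0, 0.0007, 0.35, 0, 0, 0, 0, 0, 0.0007, 0.25, 0, 0, 0, 0, 0, 0.0007, 0.1, 0, 0, 0, 0, 0, 0.0007, 0, 0, 0, 0, 0, 0, 0.0007, 0, 0, 0, 0, 0, 0, 0.012, 0, 0, 0, 0, 0, 0, 0.035, 0],
)

```text
time_s: 26.95
ee_pos: [0.5683, 0.2006, 0.0731]
tool_rot: [-0.002, 0.707, 0.707, -0.003]
ft_force: [-0.1, 0.3, 0.6]
width: 0.085
gripper_force: 0.0
```

step_arm(
  commands=[0, 0, 0, 0, 0, 0.035, 0, 0, 0, 0, 0, 0, 0.07, 0, 0, 0, 0, 0, 0, 0.105, 0, 0, 0, 0, -0.02, 0, 0.14, 0, 0, 0, 0, -0.05, 0, 0.16, 0, 0, 0, 0, -0.085, 0, 0.17, 0, 0, 0, 0, -0.12, 0, 0.17, 0, 0, 0, 0, -0.14, 0, 0.17, 0],
)

```text
time_s: 27.62
ee_pos: [0.429, 0.2014, 0.2481]
tool_rot: [0.001, 0.707, 0.707, 0.001]
ft_force: [-0.3, -0.2, -1.0]
width: 0.0855
gripper_force: 0.0
```

step_arm(
  commands=[0, 0, 0, -0.02, 0, 0, 0, 0, 0, 0, -0.03, 0, 0, 0, 0, 0, 0, -0.03, 0, 0, 0, 0, 0, 0, -0.03, 0, 0, 0],
)

```text
time_s: 27.95
ee_pos: [0.4013, 0.2013, 0.2465]
tool_rot: [0.001, 0.707, 0.707, 0.001]
ft_force: [0.5, -0.2, -0.6]
width: 0.0852
gripper_force: 0.0
```

```bash
python3 - <<'E'
from h import *
t=get_image("top");b=get_image("side")
a=cv2.resize(t[140:290,90:410],(640,300))
b=cv2.resize(b[60:340,190:390],(214,300))
cv2.imwrite("pics/g7.png",np.hstack([a[:,:586],b])[:,:,::-1])
E
```

```text
(no output)
```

View pics/g7.png

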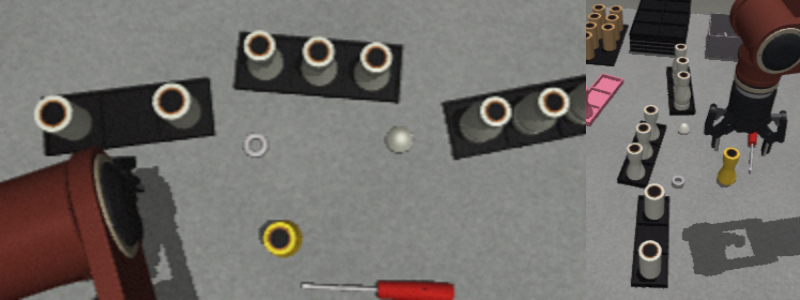

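All five bodies stand upright in the right bays: the straight at (171,101), the waisted at (318,52) and (376,58), and the balusters in the right-hand tray. The yellow and pink look-alikes have not been touched. Signing off.

```bash
python3 -c "
from rig import *
print(sign_off())"
```

```text
the job is handed in; nothing more can be done
None
```

All five pepper-mill bodies stand upright in empty bays of their matching trays, the yellow and pink look-alikes were left alone, and the job was handed in at about 28 s; no verdict came back.

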